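Clamp the ultrasound treatment head in its trolley cradle

ROBOT

A 6-joint arm with a two-finger parallel gripper is mounted at the origin on the work surface. World frame = base frame: x ahead of the robot, y to its left, z up, the work surface at z = 0. Lengths are in m, angles in rad, forces in N, time in s.
With the tool pointing down it reaches from about 0.35 to 0.85 m from the base axis. Payload 8.1 kg.
Tool frame: the origin (TCP) lies on the centre line of the jaws, within the pads' length; the fingertips stand 22 mm ahead of it and the grasp point (between the pads) lies 3 mm ahead of it (robot.tcp_to_tips is the distance from the TCP to the fingertips, in m); z points along the fingers, y is the line along which they close (so a half turn about z gives the same grasp; the last joint's range is limited). The gripper opens to 93 mm and grips with 3 to 60 N. Pads are 15 mm wide; open, the fingers measure 128 mm over their backs; the gripper's body (75 mm by 188 mm) begins 65 mm behind the grasp point.
Start: joints at [1.062, 0.13, 1.488, -0, 1.523, -0.085], TCP at [0.247, 0.547, 0.203] pointing down, gripper open.
Joint ranges: [-2.96, 2.96], [-0.89, 2.26], [0.02, 2.5], [-1.34, 4.48], [0, 2.73], [-2.66, 2.66]. Speed limits (rad/s): [2.39, 2.39, 2.79, 3.14, 3.14, 3.14].

INTERFACE

Orientations are given as [roll, pitch, yaw] about the fixed x, y, z axes, in that order (R = Rz(yaw) Ry(pitch) Rx(roll)).
In Python, from plant import readout, optics, order, robot gives the robot as it stands.
- The arm moves only by the tool move_arm, never from a script. Its argument "plan" is a list of rows, each a list of 2 entries, a list of its own where there are three numbers: the shift along the tool's x, y, z normalised to -1 to 1, where 1 is 200 mm, then the turn, a rotation vector about the tool's x, y, z normalised to -1 to 1, where 1 is 180 degrees. A call has 1 to 8 rows; each row is the pose to reach, as a shift and turn from the pose commanded when the call began, along the tool's axes at that moment, turning the shorter way round; what a row does not reach only later rows make up. A row lasts 1/8 s, in which the tool goes at most 62.5 mm and 10.7 degrees, less where a joint would pass 70% of its speed; a pose out of reach is approached as far as the arm can. A call with a number of a shift or a turn outside -1 to 1 is refused whole. A call with a gripper value outside its range is refused whole. "fingers" is the opening, from -1 (shut) to 1 (fully open), set as the call begins (left out, the last holds). The fingers move at their own pace and stop on an object; "squeeze" is the grip in N (left out, the last holds). Time passes only in rows, so rows that repeat a pose let the fingers close. It gives the time, the measured TCP pose, the force, the opening and the grip force at its end, in the units of the state.
- readout.sense(): the state, without advancing time (a new reading comes with each control period).
- optics.read_camera(name): name is "scene" or "top" or "wrist"; returns a dict with "pixels" (400x640x3 uint8, blue, green, red), "K" (3x3 intrinsics, pixels), "k1" (the pictures are not rectified: a ray, as slopes to the right and down, at radius r is drawn at 1 + k1 r^2 times it, then the intrinsics apply), "pose" (4x4, takes a point from camera to world coordinates). Camera axes: x right, y up, looking along -z (the intrinsics and any distortion apply to the point x, -y, -z); pixel columns grow to the right and rows downward; lengths in m; the calibration is good to about 2 mm. A picture is of the moment at which its call begins. There is no depth.
- order.finish_job(): hands the job in; it is judged then, once.
The state is a dict: "clock": time; "q": joint angles; "joint_vel": joint speeds; "tau": joint torques, N m; "tcp_pos": TCP position; "ee_rot": TCP orientation; "contact_force": force on the tool from outside, world axes, zero at the start; "moment": the same for the moment, N m; "width": finger opening in m; "finger_force": force on a finger pad.
Only numpy, scipy, OpenCV 4.12 (cv2) and the standard library are available. Lean on these libraries where they do the work, as an engineer would, in place of code of your own. Each camera call takes 0.05 s, during which the arm holds its last target. There are 200 camera calls.

TASK

One of the two clamp cradles holds the ultrasound treatment head: secure it for moving the trolley. Push that cradle's steel strap, the one with an upright tab, round with a finger until it has swung fully over the head, then press the black cam lever on the strap's end all the way down, and move clear. It is all done by pushing: do not lift or shift the treatment head, and leave the empty cradle's strap and lever and everything else on the table as they are.

Things in the scene. Friction and masses are not known exactly. Their poses are not given: they have to be found in the camera images.
- cradle: cradle with the treatment head, fixed: grey plate 110 mm (x) by 130 mm (y), 12 mm thick; origin at the centre of its underside, z up. Saddles at x -35, +35 mm (40 mm high) carry the head along x (top at 48 mm). Strap's post at x 0, y -50 mm; keeper post with side stop at x 0, y +50 mm, 62 mm high. Fully over, the strap runs along +y above the head.
- strap (a joint): angle of its strap about the upright post (rad): 0 = fully over, at its stop; positive = open, counter-clockwise from above: at q it points along cradle (-sin q, cos q). Starts 1.15 to 1.65, towards the robot; limit 1.95. Steel, level, 100 mm long, 22 wide, 6 thick, underside 53 mm above the table; stays where left, moved by 1.2 N at the tab
- strap_pivot (a point): on the axis of the strap's post, 62 mm above the table (the round boss there is 26 mm across)
- strap_tab (a point): middle of the top edge of the upright tab on the strap, 68 mm from the post's axis, 89 mm above the table; the tab rises 30 mm from the strap's top (59 to 89 mm), is 22 mm wide along the strap and 6 mm thick across it; push its broad face on the open side
- lever (a joint): how far the black cam lever on the strap's end is raised (rad): 0 = all the way down at its stop, level, in line with the strap, pointing outward; starts 0.7 to 0.95, limit 1.1. Rides with the strap, stays where left, friction 0.12 N m (4 N at 30 mm from its axis)
- lever_axis (a point): on the lever's horizontal axis, at the strap's end, 112 mm from the post's axis, 58 mm above the table
- lever_tip (a point): end of the lever, 72 mm from its axis; lever 16 to 22 mm wide, 7 to 9 mm thick (top at 62 mm above the table when down)
- head: the ultrasound treatment head, loose in the cradle: white handle 28 mm across and 125 mm long along its x, round head 42 mm across at +x; origin under the handle, 20 mm above the table. Must stay where it lies.
- spare_cradle: an identical, empty cradle, to be left alone; same origin and axes
- spare_strap (a joint): strap angle of the empty cradle, as strap; leave as it is
- spare_lever (a joint): lever angle of the empty cradle, as lever; leave as it is
- spare_strap_tab (a point): tab of the empty cradle's strap, as strap_tab
- spare_lever_tip (a point): end of the empty cradle's lever, as lever_tip
- small_head: a smaller loose treatment head lying on the table, 140 mm long, 34 mm high, to be left alone; origin under its handle
- jar: closed jar, 50 mm across, 50 mm high; origin at the centre of its underside
- gel_bottle: white bottle, 60 mm across, 160 mm high; origin at the centre of its underside
- spray_bottle: green bottle, 64 mm across, 170 mm high; origin at the centre of its underside
- bowl: steel bowl, 100 mm across, 40 mm high; origin at the centre of its underside
- roll: standing paper roll, 90 mm across, 100 mm high; origin at the centre of its underside
- dumbbell: wooden dumbbell with square ends lying on the table, 120 mm long, 48 mm high; origin under its middle
There are look-alikes about, which are no part of the job. Leave any red look-alike of the cradle alone.

How it is judged:
On the way, in this order (a step that is already met when the one before it is completed fails the run):
1. the occupied cradle's strap is fully over while its lever is still raised (value of joint strap below 0.07 rad and value of joint lever above 0.4 rad), for 0.2 s.
2. the cam lever is all the way down with the strap over (value of joint strap below 0.07 rad and value of joint lever below 0.12 rad), for 0.2 s.
At the end, for the whole second after the job is handed in: strap within 0.07 rad of fully over, lever within 0.12 rad of all the way down, both at rest, the treatment head within 10 mm of where it lay (all of step 2 and distance of head from where it was at the start of the episode below 0.01 m and linear speed of head below 0.02 m/s and velocity of joint strap between -0.05 and 0.05 rad/s and velocity of joint lever between -0.05 and 0.05 rad/s); the robot touches nothing.
It fails at once if the lever is pushed down before the strap is over (value of joint lever below 0.4 rad and value of joint strap above 0.15 rad).
It fails at once if the treatment head is lifted or shifted more than 15 mm (distance of head from where it was at the start of the episode above 0.015 m).
It fails at once if the empty cradle's strap or lever is moved more than 15 mm (distance of any of spare_strap_tab, spare_lever_tip from where it was at the start of the episode above 0.015 m).
It fails at once if another thing on the table is moved more than 20 mm (distance of any of small_head, jar, gel_bottle, spray_bottle, bowl, roll, dumbbell from where it was at the start of the episode above 0.02 m).
It also fails if it takes over 48 s, if anything falls off the work surface, if the arm or the gripper's body presses on something with over 40 N, if the wrist force passes 120 N, or if a joint passes its speed limit or range.

## Working session

There is one attempt and no reset: what is moved stays moved. The work goes in short steps, Python scripts to look and compute and a tool call to move; the robot and the scene stay as the last step left them, time stands still between calls to the robot, and variables do not carry over. Pictures are saved under pics/ and viewed, at most 10 in all, crops included, and the job is handed in when it is done.

Besides the shell and the picture viewer there is one more tool, called after ">>>" in YAML: its name, and indented under it one key for each argument. move_arm: Moves the arm, as the interface text tells. Scaled input: -1 to 1 covers 200 mm each way for a shift and 180 degrees each way for a turn. Its arguments: {"type":"object","properties":{"plan":{"type":"array"},"fingers":{"type":"number"},"squeeze":{"type":"number"}},"required":["plan"]}

```bash
ls; mkdir -p pics
cat > h.py <<'E'
import numpy as np, cv2
from plant import readout, optics, order, robot
def cam(n):
    c=optics.read_camera(n); return c
def ray(c,u,v):
    K=np.array(c["K"]);P=np.array(c["pose"])
    d=cv2.undistortPoints(np.array([[[u,v]]],float),K,np.array([c["k1"],0,0,0.]))[0,0]
    r=P[:3,:3]@np.array([d[0],-d[1],-1.]); return P[:3,3],r
def onz(c,u,v,z):
    o,r=ray(c,u,v); return o+r*(z-o[2])/r[2]
def proj(c,p):
    K=np.array(c["K"]);P=np.array(c["pose"])
    q=P[:3,:3].T@(np.array(p)-P[:3,3]); q=np.array([q[0],-q[1],-q[2]])
    return cv2.projectPoints(q.reshape(1,1,3),np.zeros(3),np.zeros(3),K,np.array([c["k1"],0,0,0.]))[0].ravel()
E
python3 - <<'E'
from h import *
for n in("top","scene"):
    c=cam(n); cv2.imwrite(f"pics/{n}0.png",c["pixels"]); print(n,np.round(c["pose"],3).tolist(),c["k1"],np.round(c["K"],1).tolist())
print(readout.sense())
E
```

```text
pics
top [[-0.004, 0.988, -0.152, 0.332], [-1.0, -0.006, -0.01, 0.003], [-0.01, 0.152, 0.988, 1.251], [0.0, 0.0, 0.0, 1.0]] -0.09434392601593755 [[399.9, 0.0, 312.6], [0.0, 399.9, 194.5], [0.0, 0.0, 1.0]]
scene [[-0.886, -0.329, 0.326, 0.869], [0.463, -0.625, 0.628, 0.687], [-0.003, 0.708, 0.706, 0.846], [0.0, 0.0, 0.0, 1.0]] -0.013390440292575547 [[391.0, 0.0, 323.1], [0.0, 391.0, 203.4], [0.0, 0.0, 1.0]]
{'clock': 0.1, 'q': array([ 1.06163179e+00,  1.31083642e-01,  1.48916104e+00, -1.40939007e-06,
        1.52303547e+00, -8.53942389e-02]), 'joint_vel': array([-0.00035176, -0.00297734, -0.00166727,  0.00065395,  0.00147719,
       -0.00037032]), 'tau': array([ 1.26464736e-03, -5.61343610e+01, -4.93094623e+01,  7.70123117e-02,
        2.92549026e-02, -9.91755542e-05]), 'tcp_pos': array([0.2464286 , 0.54645648, 0.20249872]), 'ee_rot': array([-3.13991118e+00, -1.42525143e-04,  2.71782230e+00]), 'contact_force': array([ 0.04278766, -0.15027412, -0.53401278]), 'moment': array([ 0.02415201, -0.02144102,  0.02264733]), 'finger_force': 0.0, 'width': 0.0930139167258212}
```

View pics/top0.png

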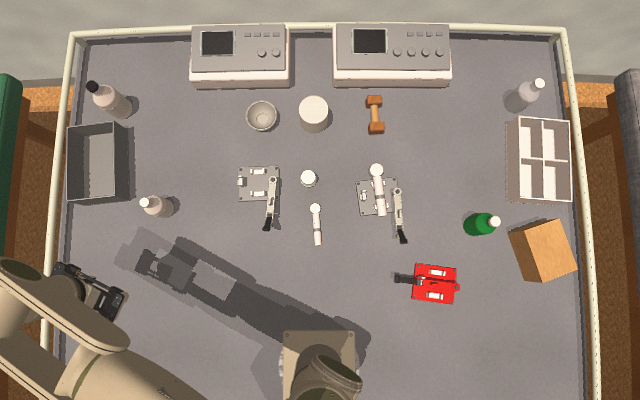

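View pics/scene0.png

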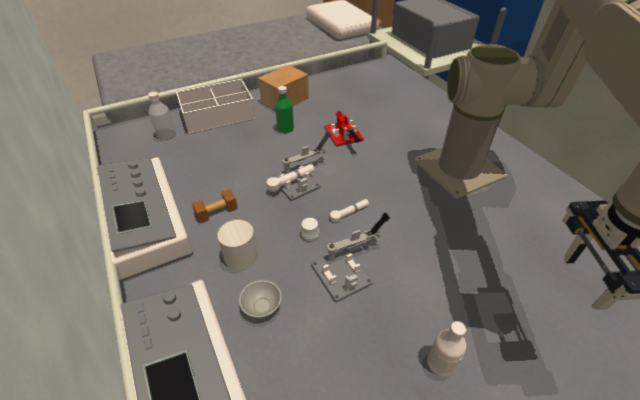

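The occupied cradle is on the right of the top view (plate about (376,197), post about (397,192), lever tip about (404,241)). The empty cradle is at (258,185) and the red look-alike at (434,283). I'll zoom in on the occupied one.

Run:
```python
from h import *
t=cam("top");s=cam("scene")
a=cv2.resize(t["pixels"][150:260,330:430],None,fx=5,fy=5,interpolation=cv2.INTER_CUBIC)
b=cv2.resize(s["pixels"][120:210,250:350],None,fx=5,fy=5,interpolation=cv2.INTER_CUBIC)
b=cv2.copyMakeBorder(b,0,a.shape[0]-b.shape[0],0,0,cv2.BORDER_CONSTANT)
im=np.hstack([a,b])[:, :]
im=cv2.resize(im,(800,int(im.shape[0]*.8)));cv2.imwrite("pics/crop.png",im)
```

```text
(no output)
```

View pics/crop.png

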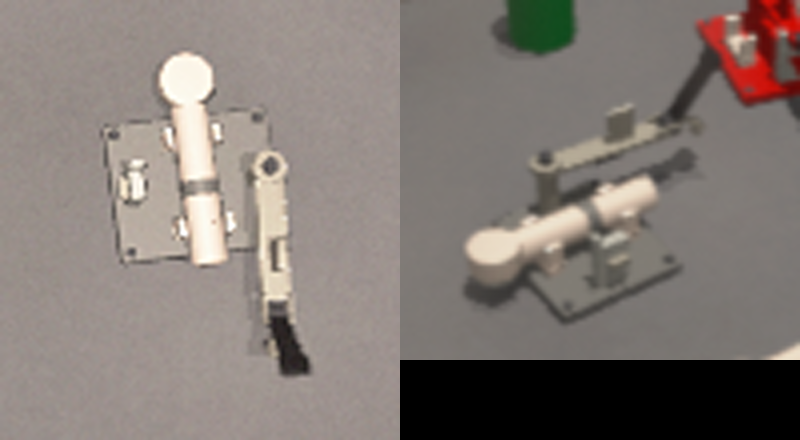

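The crop shows the pivot at top (397,191) and scene (286,159). The tab top is at top (399.5,213.5) and scene (305,147), the keeper at top (363.5,195.5), and the lever tip at top (404,242).

Run:
```python
from h import *
t=cam("top");s=cam("scene")
def T(x,y): return x/4+330-.4,y/4+150-.4
def S(x,y): return (x-400)/4+250-.4,y/4+120-.4
def tri(a,b):
    o1,r1=ray(t,*a);o2,r2=ray(s,*b);r1/=np.linalg.norm(r1);r2/=np.linalg.norm(r2)
    k=np.linalg.lstsq(np.c_[r1,-r2],o2-o1,rcond=None)[0];p,q=o1+k[0]*r1,o2+k[1]*r2
    return np.round((p+q)/2,4),round(np.linalg.norm(p-q),4)
P={'pivot':((269,163),(545,158),.065),'tab':((279,254),(621,107),.089),'keeper':((134,165),(612,235),.062),'tip':((296,368),(715,50),.11)}
for k,(a,b,z) in P.items(): print(k,tri(T(*a),S(*b)),onz(t,*T(*a),z).round(4),onz(s,*S(*b),z).round(4))
for n,p in {'c1':(105,127),'c3':(122,262),'c2':(268,110)}.items(): print(n,onz(t,*T(*p),.012).round(4))
pv=onz(t,*T(269,163),.065); e=onz(t,*T(278,314),.058);print('end',e,np.linalg.norm(e-pv)) 
print('headtop',onz(t,*T(186,78),.05), 'handle end',onz(t,*T(209,264),.048))
```

```text
pivot (array([ 0.5235, -0.2381,  0.068 ]), np.float64(0.0029)) [ 0.5252 -0.2395  0.065 ] [ 0.5211 -0.2405  0.065 ]
tab (array([ 0.4535, -0.2388,  0.0928]), np.float64(0.0001)) [ 0.4538 -0.2396  0.089 ] [ 0.4514 -0.2435  0.089 ]
keeper (array([ 0.519 , -0.134 ,  0.0669]), np.float64(0.0118)) [ 0.5248 -0.138   0.062 ] [ 0.5125 -0.1347  0.062 ]
tip (array([ 0.3686, -0.2419,  0.1183]), np.float64(0.0029)) [ 0.37   -0.2446  0.11  ] [ 0.3618 -0.2515  0.11  ]
c1 [ 0.5633 -0.1217  0.012 ]
c3 [ 0.4565 -0.1328  0.012 ]
c2 [ 0.5763 -0.2512  0.012 ]
end [ 0.41207077 -0.24372446  0.058     ] 0.11344237052020682
headtop [ 0.59415043 -0.18103989  0.05      ] handle end [ 0.4509416  -0.19466048  0.048     ]
```

```bash
cat >> h.py <<'E'
from scipy.spatial.transform import Rotation as R
def rows(targets,start=None):
    s=readout.sense(); p0=np.array(s["tcp_pos"]) if start is None else np.array(start[:3])
    r0=R.from_euler('xyz',s["ee_rot"]) if start is None else R.from_euler('xyz',[np.pi,0,start[3]])
    for x,y,z,yaw in targets:
        d=r0.inv().apply(np.array([x,y,z])-p0)/.2
        t=(r0.inv()*R.from_euler('xyz',[np.pi,0,yaw])).as_rotvec()/np.pi
        print(d.round(3).tolist(),t.round(3).tolist())
E
python3 - <<'E'
from h import *
W=[(.2464,.5465,.2025,2.718),(.31,.37,.25,2.718),(.38,.17,.25,2.9),(.41,-.04,.25,3.1),(.455,-.22,.25,3.18),(.455,-.285,.22,3.18)]
for a,b in zip(W,W[1:]): rows([b],a)
E
```

```text
[-0.653, -0.674, -0.238] [0.0, 0.0, 0.0]
[-0.73, -0.768, -0.0] [0.0, 0.0, -0.058]
[-0.397, -0.984, -0.0] [0.0, 0.0, -0.064]
[-0.262, -0.89, -0.0] [0.0, 0.0, -0.025]
[0.012, -0.325, 0.15] [0.0, 0.0, 0.0]
```

>>> move_arm:
  plan:
    - [[0,0,-0.24],[0,0,0]]
    - [[-0.22,-0.22,-0.24],[0,0,0]]
    - [[-0.44,-0.45,-0.24],[0,0,0]]
    - [[-0.65,-0.67,-0.24],[0,0,0]]
    - [[-0.65,-0.67,-0.24],[0,0,0]]
  fingers: -1
  squeeze: 10

```text
clock: 0.92
tcp_pos: [0.3115, 0.3683, 0.2516]
ee_rot: [3.142, 0.001, 2.713]
contact_force: [-0.3, 0.8, 0.2]
width: 0.0475
finger_force: 0.0
```

>>> move_arm:
  plan:
    - [[-0.18,-0.19,0],[0,0,-0.02]]
    - [[-0.37,-0.38,0],[0,0,-0.04]]
    - [[-0.55,-0.58,0],[0,0,-0.06]]
    - [[-0.73,-0.77,0],[0,0,-0.06]]
    - [[-0.73,-0.77,0],[0,0,-0.06]]

```text
clock: 1.55
tcp_pos: [0.381, 0.1689, 0.2517]
ee_rot: [-3.142, 0.001, 2.902]
contact_force: [-0.3, 1.2, 0.5]
width: 0.0012
finger_force: 0.0
```

>>> move_arm:
  plan:
    - [[-0.1,-0.25,0],[0,0,-0.02]]
    - [[-0.2,-0.5,0],[0,0,-0.04]]
    - [[-0.3,-0.75,0],[0,0,-0.06]]
    - [[-0.4,-0.98,0],[0,0,-0.06]]
    - [[-0.4,-0.98,0],[0,0,-0.06]]

```text
clock: 2.17
tcp_pos: [0.4125, -0.0395, 0.2513]
ee_rot: [3.141, -0.0, 3.091]
contact_force: [-0.1, 0.4, -0.4]
width: 0.0004
finger_force: 0.0
```

>>> move_arm:
  plan:
    - [[-0.07,-0.22,0],[0,0,-0.02]]
    - [[-0.13,-0.45,0],[0,0,-0.03]]
    - [[-0.2,-0.67,0],[0,0,-0.03]]
    - [[-0.26,-0.89,0],[0,0,-0.03]]
    - [[-0.26,-0.89,0],[0,0,-0.03]]
    - [[-0.26,-0.89,0],[0,0,-0.03]]

```text
clock: 2.92
tcp_pos: [0.4563, -0.2165, 0.2512]
ee_rot: [3.14, -0.0, -3.093]
contact_force: [-0.6, -0.2, 0.1]
width: 0.0004
finger_force: 0.0
```

>>> move_arm:
  plan:
    - [[0,-0.17,0],[0,0,0]]
    - [[0,-0.34,0.1],[0,0,0]]
    - [[0,-0.34,0.1],[0,0,0]]
    - [[0,-0.34,0.1],[0,0,0]]

```text
clock: 3.42
tcp_pos: [0.4593, -0.2847, 0.2318]
ee_rot: [3.141, 0.0, -3.093]
contact_force: [-0.3, 0.7, 0.9]
width: 0.0006
finger_force: 0.0
```

Run:
```python
from h import *
c=cam("wrist");im=c["pixels"].copy()
for p in [(.524,-.239,.065),(.454,-.24,.089),(.370,-.245,.11),(.412,-.243,.058)]:
    q=proj(c,p);print(q.round(1)); cv2.circle(im,tuple(int(v) for v in q),3,(255,0,255),1)
cv2.imwrite("pics/w1.png",im);print(np.round(c["pose"],3).tolist(),readout.sense()["tcp_pos"])
```

```text
[353.1 238.8]
[360.1 187.1]
[365.5 104.4]
[357. 144.]
[[-0.048, -0.955, -0.294, 0.376], [0.999, -0.046, -0.014, -0.29], [0.0, -0.295, 0.956, 0.413], [0.0, 0.0, 0.0, 1.0]] [ 0.45947742 -0.28489093  0.23219674]
```

View pics/w1.png

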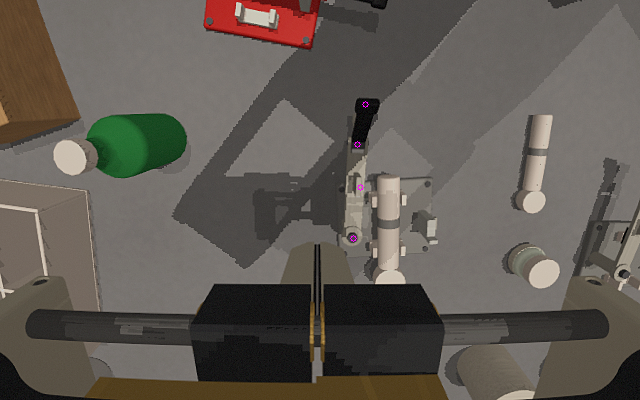

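Wrist view agrees: the projected pivot (353,239), tab (360,187) and lever tip (365,104) all fall on the real parts. I'll go down on the tab's open side.

>>> move_arm:
  plan:
    - [[0.02,0,0.25],[0,0,0]]
    - [[0.02,0,0.5],[0,0,0]]
    - [[0.02,0,0.72],[0,0,0]]
    - [[0.02,0,0.72],[0,0,0]]
    - [[0.02,0,0.72],[0,0,0]]

```text
clock: 4.1
tcp_pos: [0.4562, -0.2869, 0.0899]
ee_rot: [-3.14, 0.002, -3.093]
contact_force: [0.2, -0.5, 0.5]
width: 0.0006
finger_force: 0.0
```

Run:
```python
from h import *
s=readout.sense();print(s["tcp_pos"],s["contact_force"])
c=cam("scene");d=cv2.resize(c["pixels"][90:240,200:400],None,fx=3,fy=3,interpolation=cv2.INTER_CUBIC);cv2.imwrite("pics/s1.png",d)
pv=np.array([.524,-.239]);
# arc: finger centre at radius 68 along strap dir th, offset off on open side
def pose(deg,off,rad=.068):
    th=np.radians(deg);d=np.array([np.cos(th),np.sin(th)]);n=np.array([-np.sin(th),np.cos(th)])
    x,y=pv+rad*d+off*n;return (x,y,.088,th)
rows([pose(a,.0205) for a in (182,176,170,164,158,152,146,140)])
```

```text
[ 0.45616619 -0.2868653   0.08993299] [ 0.18779973 -0.51515     0.48094104]
[-0.007, 0.128, 0.013] [-0.001, 0.001, 0.004]
[0.002, 0.164, 0.013] [-0.001, 0.001, 0.038]
[0.006, 0.201, 0.012] [-0.001, 0.001, 0.071]
[0.007, 0.238, 0.012] [-0.001, 0.001, 0.104]
[0.004, 0.275, 0.012] [-0.001, 0.001, 0.138]
[-0.003, 0.312, 0.012] [-0.001, 0.001, 0.171]
[-0.014, 0.347, 0.012] [-0.001, 0.001, 0.204]
[-0.029, 0.381, 0.012] [-0.0, 0.001, 0.238]
```

View pics/s1.png

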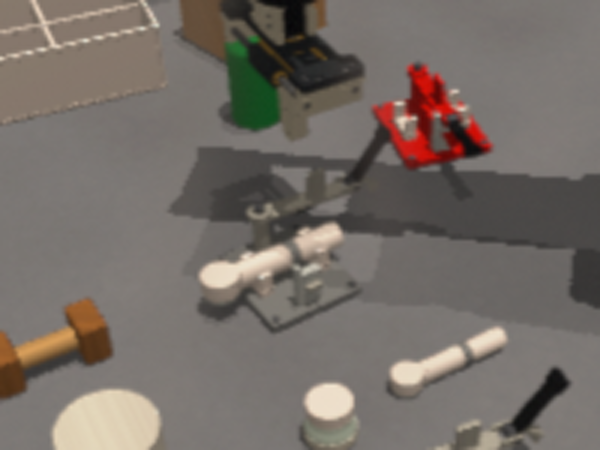

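The finger (crop (297,135)) stands beside the tab (318,172) on its open side, and nothing is touching. Starting the swing.

>>> move_arm:
  plan:
    - [[0,0.07,0.01],[0,0,0]]
    - [[0,0.13,0.01],[0,0,0]]
    - [[0,0.16,0.01],[0,0,0.04]]
    - [[0.01,0.2,0.01],[0,0,0.07]]
    - [[0.01,0.24,0.01],[0,0,0.1]]
    - [[0,0.275,0.01],[0,0,0.14]]
    - [[0,0.31,0.01],[0,0,0.17]]
    - [[0,0.31,0.01],[0,0,0.17]]

```text
clock: 5.15
tcp_pos: [0.452, -0.2238, 0.0858]
ee_rot: [3.141, 0.0, 2.657]
contact_force: [-0.2, -0.3, 0.2]
width: 0.0003
finger_force: 0.0
```

```bash
cat >> h.py <<'E'
pv=np.array([.524,-.239])
def pose(deg,off,rad=.068,z=.088):
    th=np.radians(deg);d=np.array([np.cos(th),np.sin(th)]);n=np.array([-np.sin(th),np.cos(th)])
    x,y=pv+rad*d+off*n;return (x,y,z,th)
E
python3 - <<'E'
from h import *
s=readout.sense();print(s["tcp_pos"],s["contact_force"])
c=cam("scene");w=cam("top")
d=cv2.resize(c["pixels"][90:210,230:380],None,fx=2.66,fy=2.66,interpolation=cv2.INTER_CUBIC)
e=cv2.resize(w["pixels"][150:270,330:480],None,fx=2.66,fy=2.66,interpolation=cv2.INTER_CUBIC)
cv2.imwrite("pics/s2.png",np.hstack([d,e]))
rows([pose(a,.0205) for a in (152,146,140,134,128,122,116,110)])
E
```

```text
[ 0.45199266 -0.22383969  0.08581567] [-0.21200711 -0.25632322  0.16529666]
[-0.012, 0.003, -0.011] [-0.0, 0.0, 0.002]
[-0.003, 0.039, -0.011] [-0.0, 0.0, 0.035]
[0.002, 0.076, -0.011] [-0.0, 0.0, 0.068]
[0.003, 0.113, -0.011] [-0.0, 0.0, 0.102]
[-0.0, 0.15, -0.011] [-0.0, 0.0, 0.135]
[-0.007, 0.186, -0.011] [0.0, 0.0, 0.168]
[-0.017, 0.222, -0.011] [0.0, 0.0, 0.202]
[-0.032, 0.256, -0.011] [0.0, 0.0, 0.235]
```

View pics/s2.png

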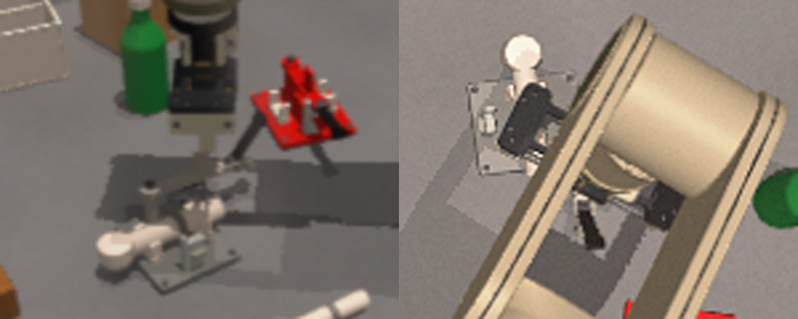

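Run:
```python
from h import *
c=cam("scene")
for a in (182,176,170,164,158,152):
    th=np.radians(a);d=np.array([np.cos(th),np.sin(th)])
    print(a,'end',proj(c,[*(pv+.112*d),.059]).round(1),'tab',proj(c,[*(pv+.068*d),.089]).round(1),'tip',proj(c,[*(pv+.16*d),.112]).round(1))
s=readout.sense();print('finger',proj(c,[*s["tcp_pos"][:2],s["tcp_pos"][2]-.022]))
d=cv2.resize(c["pixels"][115:185,270:350],None,fx=7,fy=7,interpolation=cv2.INTER_CUBIC)
cv2.imwrite("pics/s3.png",cv2.convertScaleAbs(d,alpha=1.7))
```

```text
182 end [316.  150.5] tab [303.9 147.1] tip [328.7 132.9]
176 end [317.6 152.4] tab [304.8 148.3] tip [331.1 135.5]
170 end [318.8 154.5] tab [305.5 149.6] tip [333.  138.4]
164 end [319.7 156.6] tab [306.  150.9] tip [334.5 141.4]
158 end [320.2 158.9] tab [306.3 152.3] tip [335.4 144.6]
152 end [320.4 161.2] tab [306.3 153.7] tip [335.7 147.8]
finger [307.5141083  155.86701153]
```

View pics/s3.png

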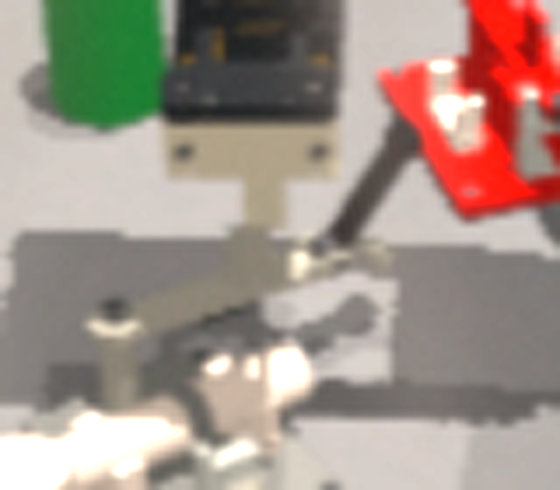

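Run:
```python
from h import *
print(robot.tcp_to_tips)
c=cam("wrist");s=readout.sense();print(s["tcp_pos"],s["ee_rot"])
im=c["pixels"][90:340,200:500].copy()
d=cv2.convertScaleAbs(cv2.resize(im,None,fx=2,fy=2,interpolation=cv2.INTER_CUBIC),alpha=1.6)
for a,col in((182,(255,0,255)),(152,(0,255,0))):
    th=np.radians(a);u=np.array([np.cos(th),np.sin(th)])
    for p in ([*(pv+.112*u),.059],[*(pv+.068*u),.089],[*(pv+.16*u),.112],[*pv,.065]):
        q=(proj(c,p)-[200,90])*2; cv2.circle(d,tuple(int(v) for v in q),4,col,1)
q=(proj(c,[*s["tcp_pos"][:2],s["tcp_pos"][2]-.022])-[200,90])*2;cv2.circle(d,tuple(int(v) for v in q),4,(0,0,255),2)
cv2.imwrite("pics/w2.png",d)
```

```text
0.022
[ 0.4519842  -0.22484095  0.0856799 ] [-3.14149567e+00  4.35346280e-04  2.65655734e+00]
```

View pics/w2.png

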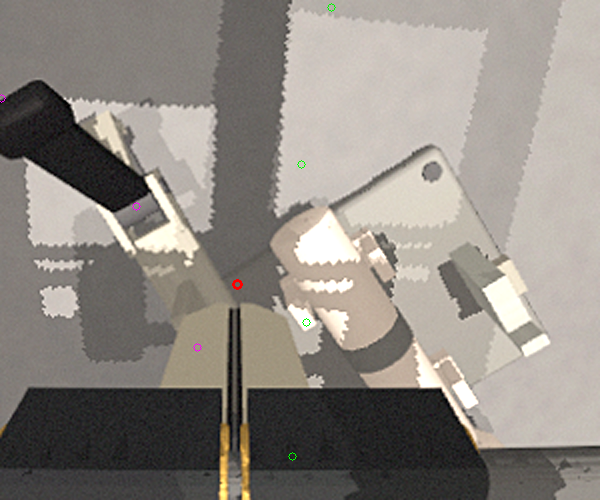

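Run:
```python
from h import *
c=cam("scene")
for z in(.06,.07,.08,.09,.1,.11): print(z,'s1(299,135)',proj(c,[.456,-.287,z]).round(1),end=' ')
w=cam("wrist");s=readout.sense();Rm=R.from_euler('xyz',s["ee_rot"])
print()
for tx in(-.0075,0,.0075):
  for ty in (-.0175,0,.0175):
    print(tx,ty,[((proj(w,s["tcp_pos"]+Rm.apply([tx,ty,tz]))-[200,90])*2).round(0).tolist() for tz in(-.01,.01,.022)])
# mask of finger colour (tan) in the wrist view
i=w["pixels"];print(i[90+180:90+152:-4,200+100].tolist(),[i[90+v//2,200+110].tolist() for v in range(260,400,12)])
```

```text
0.06 s1(299,135) [298.3 146.8] 0.07 s1(299,135) [298.1 144.4] 0.08 s1(299,135) [298.  141.9] 0.09 s1(299,135) [297.8 139.4] 0.1 s1(299,135) [297.7 136.9] 0.11 s1(299,135) [297.5 134.3] 
-0.0075 -0.0175 [[181.0, 347.0], [186.0, 319.0], [188.0, 304.0]]
-0.0075 0 [[238.0, 347.0], [238.0, 319.0], [238.0, 304.0]]
-0.0075 0.0175 [[296.0, 347.0], [290.0, 319.0], [287.0, 304.0]]
0 -0.0175 [[180.0, 325.0], [185.0, 298.0], [188.0, 284.0]]
0 0 [[238.0, 325.0], [238.0, 298.0], [238.0, 284.0]]
0 0.0175 [[297.0, 325.0], [291.0, 298.0], [288.0, 284.0]]
0.0075 -0.0175 [[180.0, 302.0], [185.0, 277.0], [187.0, 264.0]]
0.0075 0 [[239.0, 302.0], [238.0, 277.0], [238.0, 264.0]]
0.0075 0.0175 [[297.0, 302.0], [292.0, 277.0], [289.0, 264.0]]
[[79, 90, 98], [79, 93, 99], [80, 97, 102], [78, 92, 97], [79, 92, 99], [81, 93, 101], [78, 92, 98]] [[59, 62, 64], [61, 62, 63], [73, 83, 87], [75, 86, 91], [79, 92, 100], [78, 94, 100], [79, 92, 100], [78, 92, 99], [78, 92, 98], [81, 94, 101], [78, 93, 99], [31, 31, 32]]
```

The pictures put the real fingertips at about z 0.10 (near the TCP's own height or above), so the finger passed over the tab without touching it. The tips evidently stand about 35 mm higher than the stated offset gives. I'll go back to the open side and descend further, then check the tip height.

Run:
```python
from h import *
rows([(.455,-.225,.1,2.9),(.455,-.288,.1,3.18),(.455,-.288,.055,3.18)])
```

```text
[-0.014, 0.007, -0.072] [-0.0, 0.0, -0.078]
[-0.161, -0.272, -0.072] [-0.0, 0.0, -0.167]
[-0.161, -0.272, 0.153] [-0.0, 0.0, -0.167]
```

>>> move_arm:
  plan:
    - [[0,0,-0.07],[0,0,0]]
    - [[-0.08,-0.14,-0.07],[0,0,-0.06]]
    - [[-0.16,-0.27,-0.07],[0,0,-0.12]]
    - [[-0.16,-0.27,-0.07],[0,0,-0.17]]
    - [[-0.16,-0.27,-0.07],[0,0,-0.17]]
    - [[-0.16,-0.27,0.08],[0,0,-0.17]]
    - [[-0.16,-0.27,0.15],[0,0,-0.17]]
    - [[-0.16,-0.27,0.15],[0,0,-0.17]]

```text
clock: 6.45
tcp_pos: [0.454, -0.2865, 0.0544]
ee_rot: [3.14, -0.002, -3.095]
contact_force: [0.1, -0.7, 0.1]
width: 0.0007
finger_force: 0.0
```

Run:
```python
from h import *
s=readout.sense();print(s["tcp_pos"],s["contact_force"])
c=cam("scene");d=cv2.resize(c["pixels"][100:180,260:350],None,fx=6,fy=6,interpolation=cv2.INTER_CUBIC)
d=cv2.convertScaleAbs(d,alpha=1.6)
for z,col in((.03,(0,0,255)),(.066,(0,255,0)),(.09,(255,0,255))):
    q=(proj(c,[*s["tcp_pos"][:2],z])-[260,100])*6; cv2.circle(d,tuple(int(v) for v in q),3,col,-1); print(z,q)
cv2.imwrite("pics/s4.png",d)
```

```text
[ 0.45400598 -0.28648978  0.0543564 ] [ 0.10983785 -0.71769453  0.10312342]
0.03 [235.74379599 323.5895777 ]
0.066 [232.76285105 271.73624385]
0.09 [230.7112108  236.03131302]
```

View pics/s4.png

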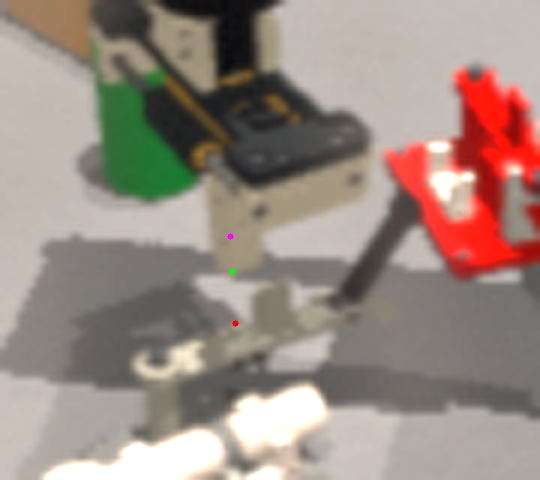

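Tip now at crop (235,268), i.e. z≈0.067 (tip = TCP + 13 mm), beside the tab at (272,300); the strap hasn't moved. Pushing at this height.

Run:
```python
from h import *
rows([pose(a,.0205,z=.054) for a in (182,176,170,164,158,152,146,140)])
```

```text
[-0.016, 0.125, 0.007] [0.0, -0.0, 0.004]
[-0.008, 0.162, 0.007] [0.0, -0.0, 0.037]
[-0.003, 0.198, 0.007] [0.0, -0.0, 0.07]
[-0.002, 0.236, 0.007] [0.0, -0.0, 0.104]
[-0.006, 0.273, 0.007] [0.0, -0.0, 0.137]
[-0.013, 0.309, 0.007] [0.0, -0.0, 0.17]
[-0.023, 0.345, 0.007] [0.0, -0.0, 0.204]
[-0.038, 0.379, 0.007] [0.0, -0.0, 0.237]
```

>>> move_arm:
  plan:
    - [[-0.01,0.07,0],[0,0,0]]
    - [[-0.01,0.13,0],[0,0,0]]
    - [[-0.01,0.16,0],[0,0,0.04]]
    - [[0,0.2,0],[0,0,0.07]]
    - [[0,0.235,0],[0,0,0.1]]
    - [[-0.01,0.27,0],[0,0,0.14]]
    - [[-0.01,0.31,0],[0,0,0.17]]
    - [[-0.01,0.31,0],[0,0,0.17]]

```text
clock: 7.5
tcp_pos: [0.4542, -0.2245, 0.0559]
ee_rot: [3.142, 0.001, 2.657]
contact_force: [0.7, 0.1, 0.3]
width: 0.0003
finger_force: 0.0
```

```bash
cat > look.py <<'E'
from h import *
s=readout.sense();print(s["tcp_pos"],s["ee_rot"][2],s["contact_force"])
# black lever blob in top and scene near the cradle
for n,box in(("top",(150,262,300,420)),("scene",(100,190,280,370))):
    c=cam(n);i=c["pixels"][box[0]:box[1],box[2]:box[3]].max(2)
    k,l,st,ce=cv2.connectedComponentsWithStats((i<(50 if n=="top" else 58)).astype(np.uint8))
    for j in range(1,k):
        if st[j,4]>15: print(n,st[j]+[box[2],box[0],0,0,0],(ce[j]+[box[2],box[0]]).round(1))
    if n=="scene":
        for a in range(186,90,-12):
            th=np.radians(a);u=np.array([np.cos(th),np.sin(th)])
            print(a,'levermid',proj(c,[*(pv+.136*u),.087]).round(0))
E
python3 look.py; python3 -c "
from h import *
rows([pose(a,.0205,z=.054) for a in (152,146,140,134,128,122,116,110)])"
```

```text
[ 0.45423142 -0.22450002  0.05593988] 2.656652840225591 [0.7310972  0.05964816 0.27795993]
scene [292 100  26  41 676] [304.7 123. ]
scene [349 130  12  12  51] [354.3 135.9]
scene [320 145  16  16  63] [328.5 152.9]
186 levermid [321. 140.]
174 levermid [325. 144.]
162 levermid [327. 150.]
150 levermid [328. 155.]
138 levermid [327. 161.]
126 levermid [323. 166.]
114 levermid [318. 171.]
102 levermid [312. 176.]
[-0.001, 0.0, 0.009] [-0.0, 0.0, 0.002]
[0.008, 0.036, 0.009] [0.0, 0.0, 0.035]
[0.013, 0.073, 0.009] [0.0, 0.0, 0.068]
[0.014, 0.11, 0.009] [0.0, 0.0, 0.102]
[0.011, 0.147, 0.009] [0.0, 0.0, 0.135]
[0.004, 0.184, 0.009] [0.0, 0.0, 0.168]
[-0.007, 0.22, 0.009] [0.0, 0.0, 0.202]
[-0.021, 0.254, 0.009] [0.0, 0.0, 0.235]
```

The lever blob is now at scene (328.5,153), which means the strap is at about 154°, so it's following the finger. Continuing.

>>> move_arm:
  plan:
    - [[0.01,0.036,0],[0,0,0.035]]
    - [[0.01,0.073,0.01],[0,0,0.07]]
    - [[0.01,0.11,0.01],[0,0,0.1]]
    - [[0.01,0.147,0.01],[0,0,0.135]]
    - [[0,0.184,0.01],[0,0,0.17]]
    - [[-0.01,0.22,0.01],[0,0,0.2]]
    - [[-0.02,0.25,0.01],[0,0,0.235]]
    - [[-0.02,0.25,0.01],[0,0,0.235]]

```text
clock: 8.6
tcp_pos: [0.4811, -0.183, 0.0535]
ee_rot: [3.141, 0.0, 1.919]
contact_force: [0.7, -0.1, 0.3]
width: 0.0003
finger_force: 0.0
```

```bash
python3 look.py; python3 -c "
from h import *
rows([pose(a,.0205,z=.055) for a in (110,107,104,101,98,95,92,89)])"
```

```text
[ 0.48106886 -0.18302374  0.05352501] 1.9190311190017868 [ 0.655934   -0.10936792  0.31049045]
top [350 204  11   8  53] [355.1 206.7]
top [374 205   6  10  30] [376.6 209.5]
scene [280 108  53  44 800] [300.7 132.1]
scene [349 130  12  12  51] [354.3 135.9]
scene [312 166  13  11  40] [318.1 170.6]
186 levermid [321. 140.]
174 levermid [325. 144.]
162 levermid [327. 150.]
150 levermid [328. 155.]
138 levermid [327. 161.]
126 levermid [323. 166.]
114 levermid [318. 171.]
102 levermid [312. 176.]
[0.004, 0.005, -0.008] [-0.0, 0.0, 0.0]
[0.009, 0.023, -0.008] [-0.0, 0.0, 0.017]
[0.013, 0.041, -0.008] [-0.0, 0.0, 0.033]
[0.016, 0.059, -0.008] [-0.0, 0.0, 0.05]
[0.018, 0.078, -0.008] [-0.0, 0.0, 0.067]
[0.019, 0.096, -0.008] [-0.0, 0.0, 0.083]
[0.019, 0.115, -0.008] [-0.0, 0.0, 0.1]
[0.018, 0.134, -0.008] [-0.0, 0.0, 0.117]
```

>>> move_arm:
  plan:
    - [[0.01,0.02,-0.01],[0,0,0.017]]
    - [[0.01,0.04,-0.01],[0,0,0.033]]
    - [[0.015,0.06,-0.01],[0,0,0.05]]
    - [[0.02,0.08,-0.01],[0,0,0.067]]
    - [[0.02,0.08,-0.01],[0,0,0.067]]

```text
clock: 9.32
tcp_pos: [0.4945, -0.174, 0.0554]
ee_rot: [-3.142, -0.0, 1.709]
contact_force: [-0.1, -0.0, 0.2]
width: 0.0007
finger_force: 0.0
```

>>> move_arm:
  plan:
    - [[0,0.01,0],[0,0,0.01]]
    - [[0,0.02,0],[0,0,0.01]]
    - [[0,0.02,0],[0,0,0.01]]

```text
clock: 9.7
tcp_pos: [0.4973, -0.1734, 0.0552]
ee_rot: [-3.139, -0.001, 1.676]
contact_force: [-7.0, 0.5, 4.7]
width: 0.0005
finger_force: 3.8
```

```bash
python3 look.py
```

```text
[ 0.49725459 -0.17343082  0.05522284] 1.6757019632846264 [-7.03375375  0.47236789  4.74411394]
top [347 192  12   7  58] [351.9 195.2]
top [369 197   5   9  28] [370.9 201.6]
scene [280 111  52  42 745] [299.5 132.9]
scene [349 130  12  12  51] [354.3 135.9]
scene [304 172  12  10  46] [309.6 176.1]
186 levermid [321. 140.]
174 levermid [325. 144.]
162 levermid [327. 150.]
150 levermid [328. 155.]
138 levermid [327. 161.]
126 levermid [323. 166.]
114 levermid [318. 171.]
102 levermid [312. 176.]
```

>>> move_arm:
  plan:
    - [[0,0.008,0],[0,0,0]]
    - [[0,0.008,0],[0,0,0]]
    - [[0,0.008,0],[0,0,0]]

```text
clock: 10.18
tcp_pos: [0.4974, -0.1734, 0.0552]
ee_rot: [-3.136, -0.001, 1.676]
contact_force: [-15.0, 0.2, 9.9]
width: 0.0002
finger_force: 7.9
```

```bash
python3 look.py | head -8; python3 -c "
from h import *
p=readout.sense()['tcp_pos'];yaw=readout.sense()['ee_rot'][2]
for a in (95.8,97.5):
  th=np.radians(a);u=np.array([np.cos(th),np.sin(th)]);x,y=pv+.152*u
  rows([(p[0]-.015,p[1],p[2],yaw),(p[0]-.015,p[1],.16,yaw),(x,y,.16,th),(x,y,.11,th),(x,y,.05,th)])"
```

```text
[ 0.49739355 -0.17337664  0.05517083] 1.6755390136930375 [-14.96499942   0.2325133    9.93766273]
top [347 192  12   7  59] [351.8 195.1]
top [369 196   4  10  28] [370.7 201. ]
scene [280 111  52  42 742] [299.5 132.9]
scene [350 130  11  12  50] [354.4 136. ]
scene [304 172  12  10  46] [309.6 176.1]
186 levermid [321. 140.]
174 levermid [325. 144.]
[0.008, -0.075, 0.0] [-0.002, -0.0, 0.0]
[0.008, -0.078, -0.524] [-0.002, -0.0, 0.0]
[0.42, 0.098, -0.524] [-0.002, -0.0, 0.001]
[0.42, 0.099, -0.274] [-0.002, -0.0, 0.001]
[0.42, 0.101, 0.026] [-0.002, -0.0, 0.001]
[0.008, -0.075, 0.0] [-0.002, -0.0, 0.0]
[0.008, -0.078, -0.524] [-0.002, -0.0, 0.0]
[0.42, 0.075, -0.524] [-0.002, -0.0, -0.008]
[0.42, 0.077, -0.274] [-0.002, -0.0, -0.008]
[0.419, 0.078, 0.026] [-0.002, -0.0, -0.008]
```

Force jumps to 15 N with no further motion, so the strap is at its stop. Backing off and rising, then I'll measure the lever.

>>> move_arm:
  plan:
    - [[0,-0.08,0],[0,0,0]]
    - [[0,-0.08,0],[0,0,0]]
    - [[0,-0.08,-0.26],[0,0,0]]
    - [[0,-0.08,-0.52],[0,0,0]]
    - [[0,-0.08,-0.52],[0,0,0]]

```text
clock: 10.9
tcp_pos: [0.4881, -0.1764, 0.1653]
ee_rot: [3.133, 0.005, 1.675]
contact_force: [-0.2, 0.3, -0.3]
width: 0.0007
finger_force: 0.0
```

```bash
cat > lev.py <<'E'
from h import *
s=readout.sense();print(s["tcp_pos"],s["ee_rot"],s["contact_force"])
c=cam("top")
i=c["pixels"][180:215,335:372].max(2)
k,l,st,ce=cv2.connectedComponentsWithStats((i<55).astype(np.uint8))
for j in range(1,k):
    if st[j,4]>15:
        ys,xs=np.where(l==j);m=ce[j]+[335,180];print(st[j]+[335,180,0,0,0],m.round(1),onz(c,*m,.087).round(4))
        for x in sorted(set(xs)): print(x+335,(ys[xs==x].mean()+180).round(1),end='; ')
for a in(94,96,98):
    th=np.radians(a);u=np.array([np.cos(th),np.sin(th)])
    print(a,[proj(c,[*(pv+(.112+r*np.cos(.85))*u),.058+r*np.sin(.85)]).round(1).tolist() for r in(.01,.036,.072)],'down',[proj(c,[*(pv+(.112+r)*u),.06]).round(1).tolist() for r in(.01,.036,.072)])
E
python3 lev.py; python3 look.py | grep scene
python3 - <<'E'
from h import *
w=cam("wrist");im=w["pixels"].copy()
for a,col in((94,(0,255,0)),(97,(255,0,255))):
    th=np.radians(a);u=np.array([np.cos(th),np.sin(th)])
    for r in(0,.036,.072):
        q=proj(w,[*(pv+(.112+r*np.cos(.8))*u),.058+r*np.sin(.8)]);cv2.circle(im,tuple(int(v) for v in q),2,col,-1)
cv2.imwrite("pics/w3.png",im)
E
```

```text
[ 0.48809644 -0.17639057  0.16525894] [3.13274148 0.00520377 1.67521686] [-0.17338664  0.26624804 -0.26320708]
[347 192  14   7  74] [352.9 195.4] [ 0.5074 -0.1046  0.087 ]
347 194.5; 348 195.3; 349 195.0; 350 195.0; 351 195.0; 352 195.0; 353 195.0; 354 195.0; 355 196.0; 356 196.0; 357 195.5; 358 196.0; 359 196.0; 360 197.5; 94 [[357.6, 193.7], [352.4, 193.1], [345.1, 192.3]] down [[356.3, 194.0], [347.7, 194.7], [335.8, 195.6]]
96 [[357.7, 195.0], [352.6, 194.7], [345.3, 194.2]] down [[356.4, 195.4], [347.8, 196.4], [336.0, 197.7]]
98 [[357.9, 196.4], [352.8, 196.2], [345.5, 196.0]] down [[356.6, 196.8], [348.1, 198.1], [336.3, 199.8]]
scene [280 100  38  20 454] [297.6 108.9]
scene [349 130  12  12  51] [354.3 135.9]
scene [304 172  11  10  41] [309.1 176.3]
```

View pics/w3.png

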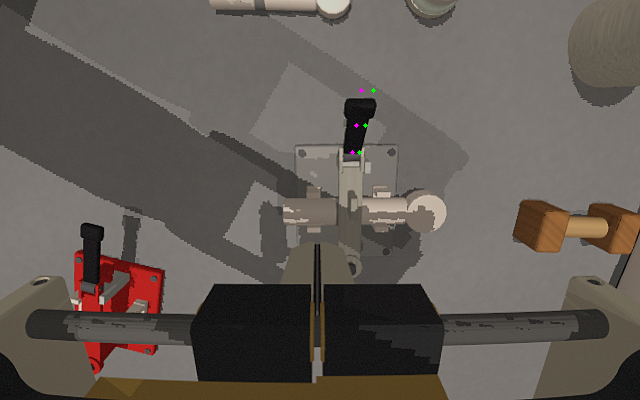

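The lever is at wrist px (353,153)–(360,103), in line with about 96.5°, still raised about 0.9 rad, and the head is in place.

Run:
```python
from h import *
rows([(.507,-.09,.165,1.675),(.507,-.09,.12,1.675),(.507,-.09,.08,1.675),(.507,-.09,.055,1.675),(.507,-.09,.049,1.675)])
```

```text
[0.408, 0.16, -0.036] [-0.001, -0.0, 0.0]
[0.407, 0.161, 0.189] [-0.001, -0.0, 0.0]
[0.407, 0.161, 0.389] [-0.001, -0.0, 0.0]
[0.407, 0.161, 0.514] [-0.001, -0.0, 0.0]
[0.407, 0.161, 0.544] [-0.001, -0.0, 0.0]
```

>>> move_arm:
  plan:
    - [[0.2,0.08,-0.02],[0,0,0]]
    - [[0.41,0.16,-0.02],[0,0,0]]
    - [[0.41,0.16,0],[0,0,0]]
    - [[0.41,0.16,0.1],[0,0,0]]
    - [[0.41,0.16,0.18],[0,0,0]]
    - [[0.41,0.16,0.22],[0,0,0]]
    - [[0.41,0.16,0.26],[0,0,0]]
    - [[0.41,0.16,0.3],[0,0,0]]

```text
clock: 12.1
tcp_pos: [0.5082, -0.0896, 0.1]
ee_rot: [3.14, -0.001, 1.674]
contact_force: [-5.2, 14.2, 24.5]
width: 0.0006
finger_force: 12.5
```

```bash
python3 lev.py; python3 look.py | grep scene
```

```text
[ 0.5081579  -0.08958251  0.10001434] [ 3.14013222e+00 -1.01504571e-03  1.67443404e+00] [-5.22651463 14.16154798 24.48029978]
94 [[357.6, 193.7], [352.4, 193.1], [345.1, 192.3]] down [[356.3, 194.0], [347.7, 194.7], [335.8, 195.6]]
96 [[357.7, 195.0], [352.6, 194.7], [345.3, 194.2]] down [[356.4, 195.4], [347.8, 196.4], [336.0, 197.7]]
98 [[357.9, 196.4], [352.8, 196.2], [345.5, 196.0]] down [[356.6, 196.8], [348.1, 198.1], [336.3, 199.8]]
scene [ 280  111   65   47 1032] [307.9 137.7]
scene [349 130  12  12  51] [354.3 135.9]
scene [303 174  13   8  34] [308.1 177.3]
```

The reaction (+y and +z) means the finger is pressing the lever's end face. I'll rise, move 14 mm inward and press on its top face.

>>> move_arm:
  plan:
    - [[0,0,-0.12],[0,0,0]]
    - [[0,0,-0.15],[0,0,0]]
    - [[-0.07,0,-0.15],[0,0,0]]
    - [[-0.07,0,-0.15],[0,0,0]]
    - [[-0.07,0,-0.15],[0,0,0]]

```text
clock: 12.88
tcp_pos: [0.5084, -0.1041, 0.1285]
ee_rot: [-3.14, -0.001, 1.674]
contact_force: [0.1, -0.2, 0.3]
width: 0.0004
finger_force: 0.0
```

```bash
python3 lev.py|head -3; python3 look.py | grep scene
python3 - <<'E'
from h import *
c=cam("scene")
for a in(96,99,102):
  th=np.radians(a);u=np.array([np.cos(th),np.sin(th)])
  print(a,[proj(c,[*(pv+(.112+.045*np.cos(l))*u),.058+.045*np.sin(l)]).round(1).tolist() for l in(.5,.7,.85,1.)])
E
```

```text
[ 0.50841132 -0.10409687  0.12849584] [-3.14021244e+00 -6.51280911e-04  1.67399101e+00] [ 0.08318135 -0.23250853  0.25797898]
[345 188   4  10  23] [346.6 192.7] [ 0.5156 -0.0861  0.087 ]
345 189.0; 346 192.5; 347 192.5; 348 196.0; 94 [[357.6, 193.7], [352.4, 193.1], [345.1, 192.3]] down [[356.3, 194.0], [347.7, 194.7], [335.8, 195.6]]
scene [ 280  100   62   46 1002] [305.4 125. ]
scene [349 130  12  12  51] [354.3 135.9]
scene [303 173  13   9  43] [308.8 176.8]
96 [[310.5, 182.6], [309.5, 179.8], [308.6, 177.7], [307.6, 175.6]]
99 [[312.7, 181.6], [311.7, 178.8], [310.7, 176.7], [309.6, 174.7]]
102 [[314.9, 180.5], [313.8, 177.7], [312.7, 175.7], [311.6, 173.7]]
```

>>> move_arm:
  plan:
    - [[0,0,0.08],[0,0,0]]
    - [[0,0,0.14],[0,0,0]]
    - [[0,0,0.18],[0,0,0]]
    - [[0,0,0.21],[0,0,0]]

```text
clock: 13.58
tcp_pos: [0.5088, -0.104, 0.0867]
ee_rot: [-3.141, 0.0, 1.675]
contact_force: [0.8, -1.6, 1.9]
width: 0.0005
finger_force: 1.0
```

Now the reaction is (-y, +z), as expected for the lever's top face. Continuing down.

>>> move_arm:
  plan:
    - [[0,0,0.03],[0,0,0]]
    - [[0,0,0.06],[0,0,0]]
    - [[0,0,0.09],[0,0,0]]
    - [[0,0,0.12],[0,0,0]]

```text
clock: 14.08
tcp_pos: [0.5092, -0.1039, 0.0633]
ee_rot: [3.141, -0.0, 1.675]
contact_force: [0.2, -0.6, 4.1]
width: 0.0006
finger_force: 1.6
```

>>> move_arm:
  plan:
    - [[0,0,0.02],[0,0,0]]
    - [[0,0,0.04],[0,0,0]]
    - [[0,0,0.04],[0,0,0]]

```text
clock: 14.45
tcp_pos: [0.5086, -0.1037, 0.0549]
ee_rot: [-3.141, -0.0, 1.675]
contact_force: [0.0, -0.6, 0.5]
width: 0.0004
finger_force: 0.4
```

```bash
python3 look.py | grep -v mid
```

```text
[ 0.50863155 -0.10371872  0.05491161] 1.6748732291861974 [ 0.0299511  -0.56541108  0.53653555]
top [338 196   8   7  24] [342.6 199.3]
scene [294 103   7  11  64] [297.  107.9]
scene [280 125  61  43 924] [305.8 148.7]
scene [350 130  11  12  50] [354.4 136. ]
scene [307 183  14   7  67] [314.3 186.1]
```

>>> move_arm:
  plan:
    - [[0,0,0.015],[0,0,0]]
    - [[0,0,0.03],[0,0,0]]
    - [[0,0,0.03],[0,0,0]]

```text
clock: 14.92
tcp_pos: [0.5089, -0.1038, 0.0492]
ee_rot: [-3.141, -0.0, 1.675]
contact_force: [0.3, 0.9, 1.5]
width: 0.0002
finger_force: 0.7
```

>>> move_arm:
  plan:
    - [[0,0,0.005],[0,0,0]]
    - [[0,0,0.01],[0,0,0]]
    - [[0,0,0.01],[0,0,0]]

```text
clock: 15.3
tcp_pos: [0.5089, -0.1038, 0.0474]
ee_rot: [-3.142, -0.0, 1.675]
contact_force: [-0.4, 2.2, 2.2]
width: 0.0004
finger_force: 1.3
```

>>> move_arm:
  plan:
    - [[0,0,0.01],[0,0,0]]
    - [[0,0,0.01],[0,0,0]]

```text
clock: 15.55
tcp_pos: [0.5095, -0.1039, 0.0462]
ee_rot: [3.141, 0.0, 1.675]
contact_force: [-2.8, 3.5, 9.4]
width: 0.0002
finger_force: 4.2
```

>>> move_arm:
  plan:
    - [[0,0,0.01],[0,0,0]]
    - [[0,0,0.01],[0,0,0]]

```text
clock: 15.8
tcp_pos: [0.5098, -0.1039, 0.0456]
ee_rot: [3.14, 0.0, 1.675]
contact_force: [-8.2, 5.8, 21.1]
width: 0.0003
finger_force: 10.3
```

Stiff stop reached at 21 N. Rising straight up and checking.

>>> move_arm:
  plan:
    - [[0,0,-0.1],[0,0,0]]
    - [[0,0,-0.35],[0,0,0]]
    - [[0,0,-0.6],[0,0,0]]
    - [[-0.3,0,-0.7],[0,0,0]]
    - [[-0.6,0,-0.7],[0,0,0]]
    - [[-0.9,0,-0.7],[0,0,0]]
    - [[-0.9,0,-0.7],[0,0,0]]
    - [[-0.9,0,-0.7],[0,0,0]]

```text
clock: 16.8
tcp_pos: [0.5272, -0.2828, 0.1826]
ee_rot: [-3.14, -0.001, 1.674]
contact_force: [0.8, -0.4, -0.1]
width: 0.0006
finger_force: 0.0
```

Run:
```python
from h import *
s=readout.sense();print(s["tcp_pos"],s["contact_force"],s["clock"])
ims=[]
for n,box in(("wrist",(0,400,0,640)),("scene",(150,215,270,360))):
    c=cam(n);i=c["pixels"][box[0]:box[1],box[2]:box[3]].max(2);T=58
    k,l,st,ce=cv2.connectedComponentsWithStats((i<T).astype(np.uint8))
    for j in range(1,k):
        if 15<st[j,4]<5000: print(n,st[j]+[box[2],box[0],0,0,0],(ce[j]+[box[2],box[0]]).round(1))
    for a in(94,96,98):
      th=np.radians(a);u=np.array([np.cos(th),np.sin(th)])
      for q in(0,.12,.3): print(a,q,[proj(c,[*(pv+(.112+r*np.cos(q))*u),.06+r*np.sin(q)]).round(1).tolist() for r in(.0,.04,.072)])
```

```text
[ 0.52715341 -0.28283807  0.18255661] [ 0.84620427 -0.4434564  -0.10576956] 16.8
wrist [307   0  22  33 409] [316.5  12.8]
wrist [626  59  14  45 136] [634.3  82.5]
wrist [  46  107   24   69 1239] [ 56.6 139.3]
wrist [385 117  18   8  51] [392.7 120.1]
wrist [620 116   7  14  23] [623. 122.]
wrist [330 130   2  14  17] [330.2 135.5]
wrist [102 147   5  16  26] [104.6 155. ]
wrist [272 148   8   8  48] [275.4 151.7]
wrist [323 152  10  13  33] [328.9 158.9]
wrist [ 91 154   4  12  16] [ 93.1 159.8]
wrist [298 156  17  14  28] [306.2 162.6]
wrist [602 161   8  17  21] [605.9 168.9]
wrist [314 170  14  10  28] [319.8 174. ]
wrist [ 65 179   4   5  19] [ 66.4 180.9]
wrist [589 208   5  12  18] [590.6 213.5]
wrist [581 221   9  22  41] [584.4 233.6]
wrist [ 68 222   2  11  19] [ 68.6 226.5]
wrist [313 244   8 103 644] [316.8 295.5]
wrist [ 50 268  10   8  41] [ 55.1 271.5]
wrist [566 274   7   9  16] [568.4 278.2]
wrist [ 34 281   9   4  23] [ 37.5 282.7]
wrist [588 280  13   5  40] [593.9 281.9]
wrist [557 293   6  14  19] [559.1 299.8]
wrist [526 320  17   6  44] [533.9 322.9]
wrist [ 
[... 630 characters left out ...]
.2]]
98 0.12 [[315.0, 21.4], [313.2, -30.8], [311.6, -75.1]]
98 0.3 [[315.0, 21.4], [313.1, -32.4], [311.4, -80.0]]
scene [304 180  17  15  97] [312.  187.5]
scene [304 195  10  11  17] [308.9 200.1]
94 0 [[302.6, 180.7], [309.2, 188.3], [314.7, 194.7]]
94 0.12 [[302.6, 180.7], [309.1, 187.1], [314.6, 192.4]]
94 0.3 [[302.6, 180.7], [308.8, 185.0], [314.0, 188.6]]
96 0 [[303.7, 180.2], [310.8, 187.7], [316.6, 193.8]]
96 0.12 [[303.7, 180.2], [310.7, 186.4], [316.5, 191.6]]
96 0.3 [[303.7, 180.2], [310.3, 184.4], [315.9, 187.8]]
98 0 [[304.8, 179.7], [312.2, 187.0], [318.4, 193.0]]
98 0.12 [[304.8, 179.7], [312.2, 185.7], [318.3, 190.7]]
98 0.3 [[304.8, 179.7], [311.8, 183.7], [317.7, 187.0]]
```

```bash
python3 -c "
from plant import order
print(order.finish_job())"
```

```text
the job is handed in; nothing more can be done
None
```

The strap is swung over the treatment head to its hard stop and the cam lever is pressed down to its stop. The arm is clear and the job is handed in at about 17 s; no verdict came back.

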